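# Sort the spare valve parts back into their trays

### The job

Sort the five loose valve parts on the mat: lay each black rubber grommet flat in the tray that already holds a sample of its size, and lay the brass coupler in the tray with the sample coupler, pointing the same way as that sample. The two glass sight globes are fragile: keep them upright and set them gently, one in each pocket of the ivory nest block, not dropped or pressed in. Leave everything released, at rest and down on the tray floors and pocket floors.

Things in the scene. Friction and masses are not known exactly. Their poses are not given: they have to be found in the camera images.
- grommet_large: Loose large black rubber grommet, a spool-like disc 44 mm in diameter and 30 mm high, lying flat (axis upright) on the mat. About 45 g, varying by a quarter. Origin: centre of its underside, z up along the axis. The clutter among the loose parts is under 10 mm high, that just beyond them under 35 mm.
- grommet_small: Loose small black rubber grommet, the same shape, 28 mm in diameter and 22 mm high, lying flat on the mat. About 18 g, varying by a quarter. Origin: centre of its underside, z up along the axis.
- coupler: Loose brass hose coupler lying on the mat: a square block 26 mm long (along its x) by 22 mm wide by 22 mm high, with a barbed spigot 15 mm thick out of each end, 72 mm long overall along its x. Both ends alike. Grip it by the block, across y. 90 g, varying by a quarter. Origin: centre of the block's underside, x along the length, z up.
- globe_a: Glass sight globe standing upright on its flat foot: a clear greenish glass ball 40 mm in diameter (widest 17 mm above the foot), foot 22 mm in diameter, with a ribbed aluminium collar on top, 26 mm in diameter, from 33 to 53 mm above the foot. Lift it by collar or ball. 60 g, varying by a quarter. Origin: centre of the foot, z up along the axis. Both globes are alike. 
- globe_b: Glass sight globe standing upright on its flat foot: a clear greenish glass ball 40 mm in diameter (widest 17 mm above the foot), foot 22 mm in diameter, with a ribbed aluminium collar on top, 26 mm in diameter, from 33 to 53 mm above the foot. Lift it by collar or ball. 60 g, varying by a quarter. Origin: centre of the foot, z up along the axis. Both globes are alike. 
- tray_large: White tray, fixed, 120 mm (its x) by 160 mm (its y), walls 3 mm thick and 11 mm high, floor 3 mm thick. Origin: centre of its underside, z up. Holds one large grommet as a sample, fixed to the floor at y = +50 mm, x = 0. The rest of the floor is empty, its middle about x = 0, y = -20 mm. The loose large grommet belongs there.
- tray_small: White tray, fixed, 120 mm (its x) by 160 mm (its y), walls 3 mm thick and 11 mm high, floor 3 mm thick. Origin: centre of its underside, z up. Holds two small grommets as samples, fixed to the floor side by side at y = +55 mm, x = -26 and +26 mm. The rest of the floor is empty, its middle about x = 0, y = -20 mm. The loose small grommet belongs there.
- tray_coupler: White tray, fixed, 120 mm (its x) by 160 mm (its y), walls 3 mm thick and 11 mm high, floor 3 mm thick. Origin: centre of its underside, z up. Holds one brass coupler as a sample, fixed to the floor at y = +55 mm, x = 0, lying along the tray's x. The rest of the floor is empty, its middle about x = 0, y = -20 mm. The loose coupler belongs there, lying along the tray's x too, either end first.
- nest: Ivory plastic nest block fixed to the bench for the job, 70 mm (its x) by 160 mm (its y) by 20 mm high, with two empty round pockets in the top, 42 mm in diameter and 6 mm deep, centred at x = 0, y = -40 mm and y = +40 mm. A globe stands with its foot on the pocket floor, 14 mm above the underside of the block. Origin: centre of its underside, z up.

How it is judged:
By the outcome, as a careful person would: the job done as asked, in the order asked, and still so for the second after the job is handed in, with the robot touching nothing.
It also fails if it takes over 106 s, if anything falls off the work surface, if the arm or the gripper's body presses on something with over 40 N, if the wrist force passes 120 N, or if a joint passes its speed limit or range.

### The arm

A 7-joint arm with a two-finger parallel gripper is mounted at the origin on the work surface. World frame = base frame: x ahead of the robot, y to its left, z up, the work surface at z = 0. Lengths are in m, angles in degrees, forces in N, time in s.
With the tool pointing down it reaches from about 0.4 to 0.75 m from the base axis. Payload 19.5 kg.
Tool frame: the origin (TCP) lies midway between the tips of the shut fingers; the grasp point (between the pads) lies 19 mm behind it; z points along the fingers, x is the direction in which the jaws open and shut, and the axes are right-handed (so a half turn about z gives the same grasp; the last joint's range is limited). The gripper opens to 85 mm and grips with 20 to 120 N. Pads are 22 mm wide; open, the fingers measure 114 mm over their backs; the gripper's body (76 mm by 85 mm) begins 54 mm behind the grasp point. The pads swing forward as they close: fully open they stand 13 mm farther back than shut.
Start: joints at [72.324, 40.479, -1.581, 85.061, 1.261, 54.483, -4.326], TCP at [0.152, -0.555, 0.231] pointing down, gripper open.
Joint ranges: [-155.06, 155.06], [-18.47, 123.98], [-90, 86.84], [0, 140.48], [-83.41, 263.41], [0, 116], [-161.91, 161.91]. Speed limits (degrees/s): [108.29, 108.29, 147.25, 147.25, 172.46, 172.46, 172.46].

### API

Orientations are given as a 3x3 rotation matrix whose columns are the frame's x, y, z axes.
In Python, from bench import * gives the robot as it stands.
- The arm moves only by the shell command python3 -m pendant 'ROWS' [FORCE]. ROWS is JSON, a list of rows, each a list of 5 numbers: the closure, from 0 (fully open) to 1 (shut), then the shift along the tool's x, y, z in m, then the turn about the tool's z in degrees. In form: [[gripper, dx, dy, dz, turn], ...]. A call has 1 to 10 rows; each row is the pose to reach, as a shift and turn from the pose measured when the call began, along the tool's axes at that moment; what a row does not reach only later rows make up. A row lasts 1/12 s, in which the tool goes at most 41.7 mm and 7.16 degrees, less where a joint would pass 70% of its speed; a pose out of reach is approached as far as the arm can. A call with a gripper value outside its range is refused whole. The fingers move at their own pace and stop on an object; FORCE is the grip in N (left out, the last holds). Time passes only in rows, so rows that repeat a pose let the fingers close. It gives the time, the measured TCP pose, the force and the opening at its end, in the units of the state.
- get_state(): the state, without advancing time (a new reading comes with each control period).
- grab_frame(name): name is "side" or "top"; returns a dict with "frame" (420x560x3 uint8, red, green, blue), "fx", "fy", "cx", "cy" (pixels), "extrinsics" (4x4, takes a point from world to camera coordinates). Camera axes: x right, y down, z forward; pixel columns grow to the right and rows downward; lengths in m; the calibration is good to about 2 mm. A picture is of the moment at which its call begins. There is no depth.
- sign_off(): hands the job in, once; it reports no verdict.
The state is a dict: "time_s": time; "qpos": joint angles; "dq": joint speeds; "joint_torque": joint torques, N m; "tcp_pos": TCP position; "ee_rot": TCP orientation; "ft_force": force on the tool from outside, world axes, zero at the start; "wrist_torque": the same for the moment, N m; "width": finger opening in m.
Only numpy, scipy, OpenCV 4.12 (cv2) and the standard library are available. Lean on these libraries where they do the work, as an engineer would, in place of code of your own. Each camera call takes 0.05 s, during which the arm holds its last target. There are 200 camera calls.

## Working session

There is one attempt and no reset: what is moved stays moved. The work goes in short steps, Python scripts to look and compute and a shell command to move; the robot and the scene stay as the last step left them, time stands still between calls to the robot, and variables do not carry over. Pictures are saved under pics/ and viewed, about 12 in all and at most 16, crops included, and the job is handed in when it is done.

```bash
ls; mkdir -p pics
python3 - <<'E'
from bench import *
import cv2,numpy as np
s=get_state();print(s)
for n in("top","side"):
    f=grab_frame(n);cv2.imwrite(f"pics/{n}0.png",cv2.resize(f["frame"][:,:,::-1],(800,600),interpolation=cv2.INTER_CUBIC))
    print(n,f["fx"],f["fy"],f["cx"],f["cy"],np.round(f["extrinsics"],4).tolist())
E
```

```text
pics
{'time_s': 0.0, 'qpos': array([72.32444572, 40.51279561, -1.58109884, 85.08096815,  1.25953976,
       54.48384733, -4.32395206]), 'dq': array([-0.10450692, -0.11602621,  0.00040815, -0.10365534, -0.06948369,
        0.09182699,  0.01972344]), 'joint_torque': array([ 2.54349026e-03, -8.83211160e+01,  1.23544011e+00, -2.36171097e+01,
        1.69004890e-02,  6.49475085e-03, -1.36228121e-05]), 'tcp_pos': array([ 0.15152376, -0.5544225 ,  0.23085309]), 'ee_rot': array([[ 2.63648034e-01, -9.64618898e-01, -3.09723180e-04],
       [-9.64618374e-01, -2.63648214e-01,  1.00596726e-03],
       [-1.05203300e-03,  3.35433793e-05, -9.99999446e-01]]), 'ft_force': array([-0.40289654, -0.60629014, -0.14498132]), 'wrist_torque': array([ 0.10803162, -0.01627795, -0.02288482]), 'width': 0.08528750825245641}
top 535.3394138978101 535.3394138978101 279.4950939027 220.88443315487194 [[0.0139, -0.9998, -0.0154, 0.0098], [-0.9906, -0.0117, -0.1359, 0.5213], [0.1357, 0.0171, -0.9906, 1.0585], [0.0, 0.0, 0.0, 1.0]]
side 506.8550380636113 506.8550380636113 283.5289778865884 209.6109733098565 [[-0.9818, -0.1895, 0.0089, 0.5062], [-0.141, 0.6978, -0.7023, 0.0951], [0.1269, -0.6908, -0.7118, 1.1647], [0.0, 0.0, 0.0, 1.0]]
```

View pics/top0.png

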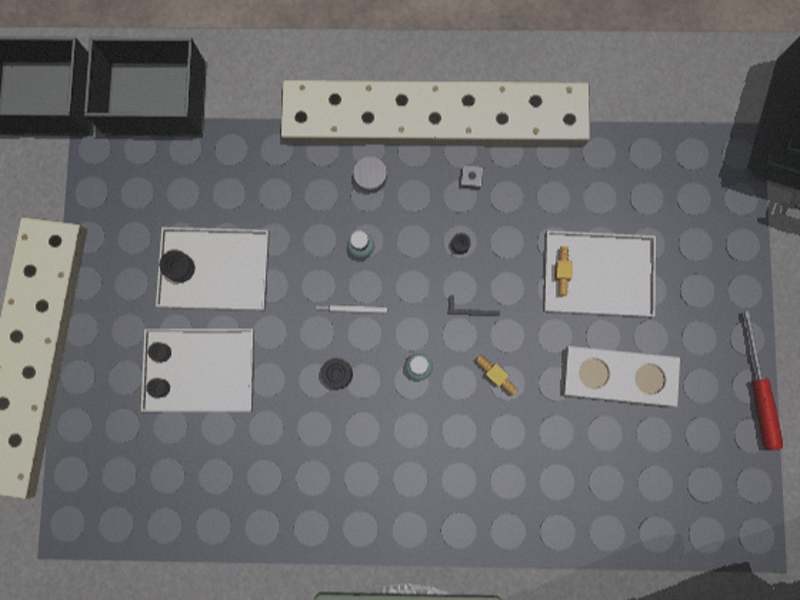

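View pics/side0.png

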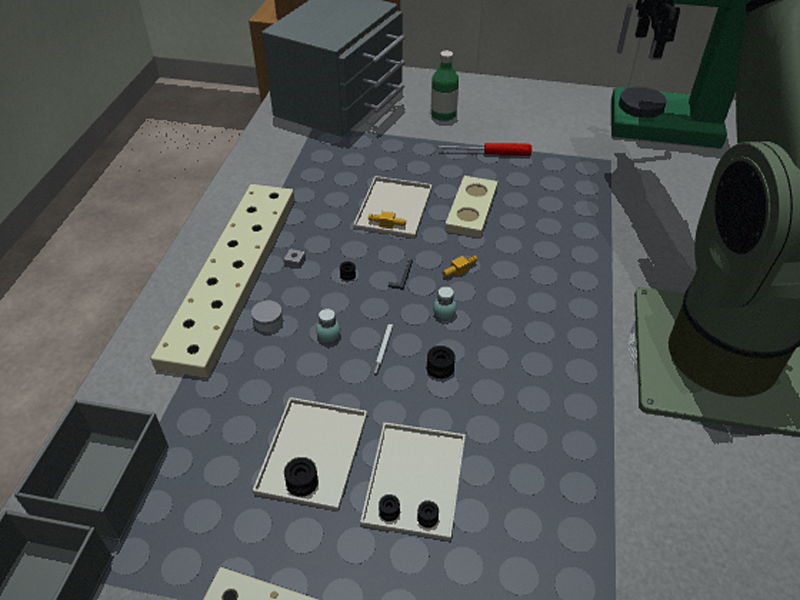

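```bash
cat > h.py <<'E'
from bench import *
import cv2,numpy as np
def ray(f,u,v,z):
    "native pixel -> world point on plane z"
    E=f["extrinsics"];R=E[:3,:3];c=-R.T@E[:3,3]
    d=R.T@np.array([(u-f["cx"])/f["fx"],(v-f["cy"])/f["fy"],1]);return (c+d*(z-c[2])/d[2])[:2]
def crop(f,x0,y0,w,h,k): return cv2.resize(f["frame"][y0:y0+h,x0:x0+w,::-1],None,fx=k,fy=k,interpolation=cv2.INTER_CUBIC)
def bright(i): return cv2.convertScaleAbs(i,alpha=1.5,beta=10)
def mv(p,yaw=None):
    "world target -> shift in tool axes"
    s=get_state();R=s["ee_rot"];return np.round(R.T@(np.array(p)-s["tcp_pos"]),4)
E
python3 - <<'E'
from h import *
f=grab_frame("top")
np.save("top0.npy",f,allow_pickle=True)
cv2.imwrite("pics/c1.png",bright(crop(f,210,150,180,135,4)))
cv2.imwrite("pics/c2.png",bright(np.hstack([crop(f,95,150,100,150,4),crop(f,378,150,100,150,4)])))
g=grab_frame("side");np.save("side0.npy",g,allow_pickle=True)
cv2.imwrite("pics/c3.png",bright(crop(g,190,160,160,115,5)))
E
```

```text
(no output)
```

View pics/c1.png

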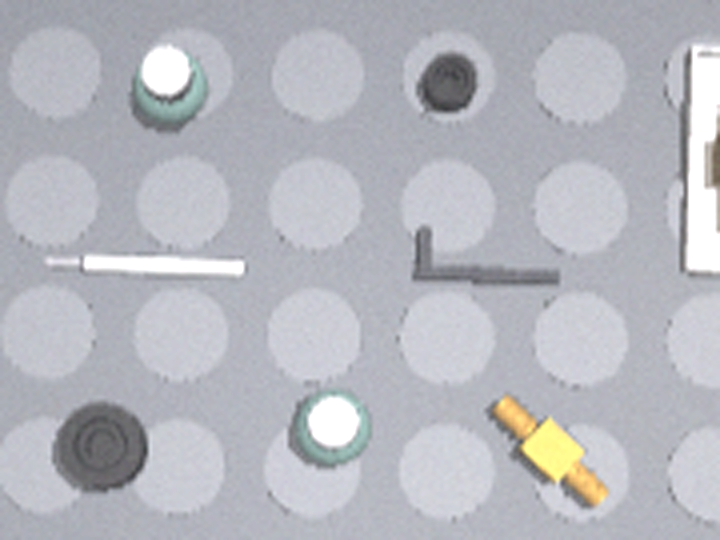

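View pics/c2.png

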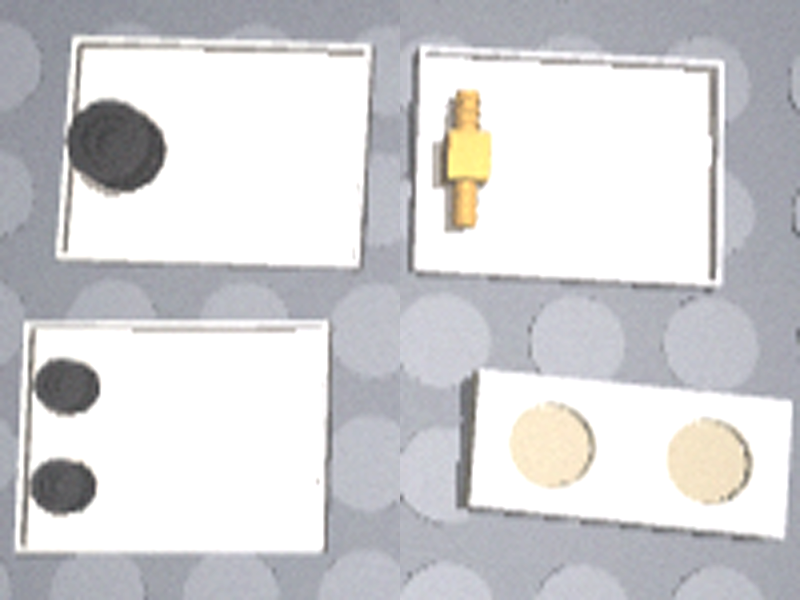

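View pics/c3.png

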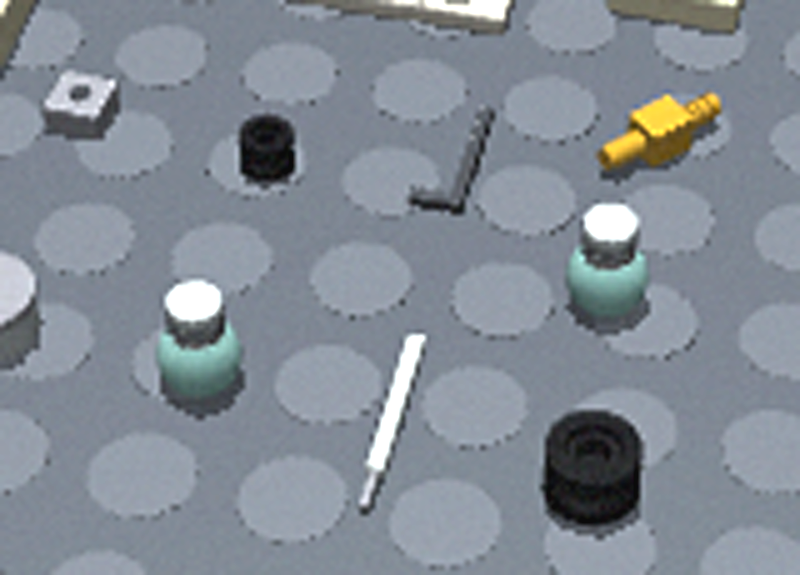

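Run:
```python
from h import *
f=np.load("top0.npy",allow_pickle=True).item();g=np.load("side0.npy",allow_pickle=True).item()
def T(x,y,z,x0=210,y0=150): return ray(f,x0+(x+.5)/4-.5,y0+(y+.5)/4-.5,z)
def S(x,y,z): return ray(g,190+(x+.5)/5-.5,160+(y+.5)/5-.5,z)
for n,t,s,z in [("L",(103,444),(592,447),.03),("s",(452,79),(268,130),.022),("A",(166,71),(194,300),.053),("B",(334,420),(610,224),.053),("C",(552,450),(667,122),.022)]:
    print(n,T(*t,z).round(4),S(*s,z).round(4))
a,b=T(506,408,.011),T(600,497,.011);print("coup dir",np.degrees(np.arctan2(*(a-b)[::-1])),(a+b)/2)
for n,z,x0,P in [("TL",.011,95,[(72,36),(373,44),(360,269),(57,262)]),("TS",.011,95,[(23,320),(329,320),(325,552),(15,552)]),("TC",.011,278,[(420,46),(724,61),(720,287),(413,273)]),("N",.02,278,[(478,368),(793,401),(783,540),(470,508)])]:
    Q=np.array([T(*p,z,x0) for p in P]);c=Q.mean(0)
    d=Q[0]+Q[3]-Q[1]-Q[2];yaw=np.degrees(np.arctan2(-d[0],d[1]))
    e=Q[0]+Q[1]-Q[2]-Q[3]
    w=np.radians(yaw);R=np.array([[np.cos(w),-np.sin(w)],[np.sin(w),np.cos(w)]])
    print(n,c.round(4),"yaw",yaw.round(1),"x-axis",np.degrees(np.arctan2(e[1],e[0])).round(1),"dims",np.linalg.norm(e)/2,np.linalg.norm(d)/2,"place",(c+R@[0,-.02]).round(4))
print("pockets",T(553,445,.017,278),T(709,460,.017,278))
s=get_state();print(np.degrees(np.arctan2(s["ee_rot"][1,0],s["ee_rot"][0,0])))
```

```text
L [0.4392 0.1053] [0.4397 0.108 ]
s [ 0.633  -0.0721] [ 0.6336 -0.073 ]
A [0.6283 0.0756] [0.6291 0.0768]
B [ 0.4512 -0.0119] [ 0.4507 -0.0094]
C [ 0.4396 -0.1237] [ 0.4367 -0.1191]
coup dir 46.8476862839189 [ 0.43903352 -0.12537506]
TL [0.5923 0.2953] yaw -0.8 x-axis -0.8 dims 0.12150926012455923 0.16063402046190203 place [0.592  0.2753]
TS [0.4423 0.3104] yaw 0.7 x-axis 1.4 dims 0.1205564559783371 0.16075331632487197 place [0.4426 0.2904]
TC [ 0.5911 -0.2767] yaw -2.2 x-axis -2.6 dims 0.12101805761809593 0.15952602930305051 place [ 0.5903 -0.2967]
N [ 0.44   -0.3026] yaw -5.2 x-axis -5.1 dims 0.07149322985587854 0.15984084447000882 place [ 0.4382 -0.3226]
pockets [ 0.44425363 -0.26393238] [ 0.43761621 -0.343253  ]
-74.7168705468689
```

```bash
cat > go.py <<'E'
import sys;from h import *
s=get_state();R=s["ee_rot"];y=np.degrees(np.arctan2(R[1,0],R[0,0]))
print("t",round(s["time_s"],2),"tcp",s["tcp_pos"].round(4),"yaw",y.round(2),"w",round(s["width"],4),"F",s["ft_force"].round(1),"tilt",R[:2,2].round(4),"q7",s["qpos"][6].round(0))
a=list(map(float,sys.argv[1:]))
if len(a)>2: print("shift",(R.T@(np.array(a[:3])-s["tcp_pos"])).round(4),"turn",round(y-a[3],1) if len(a)>3 else "")
E
python3 -m pendant '[[0,-0.25,-0.43,0.09,-75],[0,-0.25,-0.43,0.09,-75],[0,-0.25,-0.43,0.09,-75],[0,-0.25,-0.43,0.09,-75],[0,-0.25,-0.43,0.09,-75],[0,-0.25,-0.43,0.09,-75],[0,-0.25,-0.43,0.09,-75],[0,-0.25,-0.43,0.09,-75],[0,-0.25,-0.43,0.09,-75],[0,-0.25,-0.43,0.09,-75]]' 40; python3 go.py 0.4395 0.106 0.10 0
```

```text
time_s: 1.03
tcp_pos: [0.4402, -0.2606, 0.1567]
ee_rot: [[0.999, -0.048, -0.0], [-0.048, -0.999, 0.001], [-0.0, -0.001, -1.0]]
ft_force: [0.8, 0.6, -0.8]
width: 0.0854
t 1.03 tcp [ 0.4402 -0.2606  0.1567] yaw -2.75 w 0.0854 F [ 0.8  0.6 -0.8] tilt [-0.0001  0.0005] q7 6.0
shift [-0.0183 -0.3661  0.0569] turn -2.7
```

```bash
python3 -m pendant '[[0.1,-0.018,-0.366,0.057,-2.7],[0.1,-0.018,-0.366,0.057,-2.7],[0.1,-0.018,-0.366,0.057,-2.7],[0.1,-0.018,-0.366,0.057,-2.7],[0.1,-0.018,-0.366,0.057,-2.7],[0.1,-0.018,-0.366,0.057,-2.7],[0.1,-0.018,-0.366,0.057,-2.7],[0.1,-0.018,-0.366,0.057,-2.7],[0.1,-0.018,-0.366,0.057,-2.7],[0.1,-0.018,-0.366,0.057,-2.7]]'>/dev/null; python3 go.py 0.4395 0.106 0.004 0
```

```text
t 1.87 tcp [0.439  0.1138 0.099 ] yaw 0.51 w 0.0769 F [ 0.6  0.9 -0.2] tilt [-0.0003  0.0041] q7 -31.0
shift [0.0005 0.0082 0.095 ] turn 0.5
```

```bash
python3 -m pendant '[[0.1,0,0.008,0.02,0.5],[0.1,0,0.008,0.05,0.5],[0.1,0,0.008,0.075,0.5],[0.1,0,0.008,0.09,0.5],[0.1,0,0.008,0.095,0.5],[0.1,0,0.008,0.095,0.5],[0.1,0,0.008,0.095,0.5]]'>/dev/null; python3 go.py 0.4395 0.106 0.004 0
python3 -m pendant '[[0.6,0,0,0,0],[0.6,0,0,0,0],[0.6,0,0,0,0],[0.6,0,0,0,0],[0.6,0,0,0,0],[0.6,0,0,0,0]]' 40 >/dev/null;python3 go.py 0.592 0.273 0.10 -0.8
```

```text
t 2.45 tcp [0.4392 0.1061 0.0046] yaw 0.0 w 0.0768 F [0.6 0.5 0.5] tilt [-0.0001  0.0042] q7 -31.0
shift [0.0003 0.0001 0.0006] turn 0.0
t 2.95 tcp [0.4396 0.1062 0.0056] yaw -0.01 w 0.0431 F [-0.7 -0.4 16.8] tilt [0.0014 0.0045] q7 -31.0
shift [ 0.1525 -0.1673 -0.0935] turn 0.8
```

```bash
python3 -m pendant '[[0.6,0,0,-0.03,0],[0.6,0,0,-0.07,0],[0.6,0.03,-0.03,-0.094,0.8],[0.6,0.055,-0.06,-0.094,0.8],[0.6,0.08,-0.09,-0.094,0.8],[0.6,0.11,-0.12,-0.094,0.8],[0.6,0.135,-0.15,-0.094,0.8],[0.6,0.15,-0.165,-0.094,0.8],[0.6,0.1525,-0.167,-0.094,0.8],[0.6,0.1525,-0.167,-0.094,0.8]]'>/dev/null; python3 go.py 0.592 0.273 0.008 -0.8
```

```text
t 3.78 tcp [0.5921 0.2731 0.1003] yaw -0.77 w 0.0426 F [ 0.1 -0.8 -0. ] tilt [0.0014 0.0046] q7 -34.0
shift [-0.0002  0.0006  0.0923] turn 0.0
```

```bash
python3 -m pendant '[[0.6,0,0,0.03,0],[0.6,0,0,0.06,0],[0.6,0,0,0.08,0],[0.6,0,0,0.087,0],[0.6,0,0,0.09,0],[0.6,0,0,0.0915,0],[0.6,0,0,0.0915,0],[0.6,0,0,0.0915,0]]'>/dev/null; python3 go.py 
python3 -c "
from h import *
f=grab_frame('side');cv2.imwrite('pics/p1.png',bright(crop(f,150,250,200,150,4)))"
python3 -m pendant '[[0.3,0,0,0,0],[0.3,0,0,0,0],[0.3,0,0,0,0],[0.3,0,0,0,0]]' >/dev/null;python3 go.py
python3 -m pendant '[[0.3,0,0,-0.03,0],[0.3,0,0,-0.07,0],[0.3,0,0,-0.1,0],[0.3,0,0,-0.1,0]]' >/dev/null;python3 go.py 0.633 -0.0725 0.1 0
```

```text
t 4.45 tcp [0.5927 0.2737 0.0102] yaw -0.78 w 0.0425 F [0.3 0.2 0.2] tilt [0.0028 0.0052] q7 -35.0
t 4.83 tcp [0.5927 0.2737 0.0102] yaw -0.78 w 0.0599 F [-0.1  0.1 -0.2] tilt [0.0029 0.0053] q7 -35.0
t 5.17 tcp [0.5946 0.2742 0.1163] yaw -0.8 w 0.0598 F [2.2 0.3 1. ] tilt [0.01   0.0089] q7 -34.0
shift [0.0431 0.3463 0.0136] turn -0.8
```

View pics/p1.png

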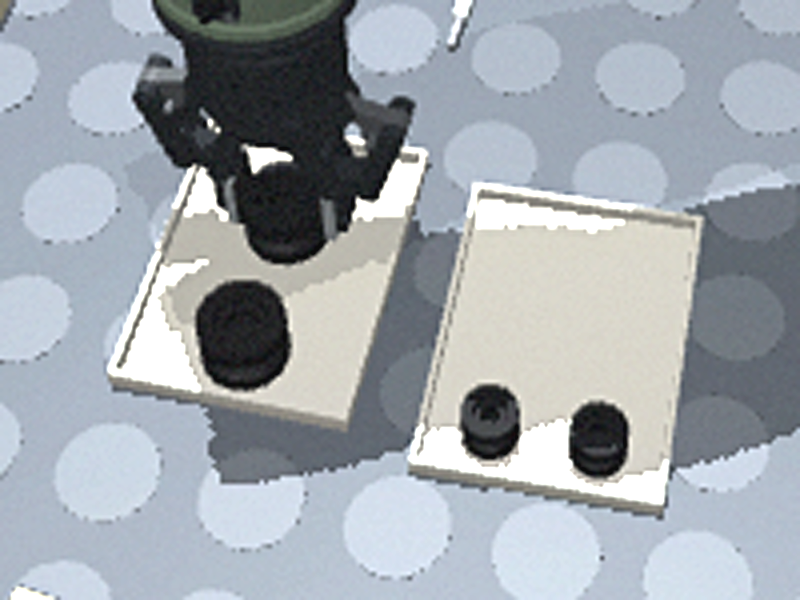

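```bash
python3 -m pendant '[[0.3,0.005,0.04,0.013,0],[0.3,0.01,0.08,0.013,-0.8],[0.3,0.015,0.12,0.013,-0.8],[0.3,0.02,0.16,0.013,-0.8],[0.3,0.025,0.2,0.013,-0.8],[0.3,0.03,0.24,0.013,-0.8],[0.3,0.035,0.28,0.013,-0.8],[0.3,0.04,0.32,0.013,-0.8],[0.3,0.043,0.34,0.013,-0.8],[0.3,0.043,0.346,0.013,-0.8]]' >/dev/null;python3 go.py 0.633 -0.0725 0.004 0
```

```text
t 6.0 tcp [ 0.6328 -0.0773  0.1003] yaw -0.28 w 0.06 F [ 0.8  0.1 -0.1] tilt [0.01   0.0067] q7 -7.0
shift [-0.0008 -0.0041  0.0964] turn -0.3
```

```bash
python3 -m pendant '[[0.3,0,-0.004,0.02,0],[0.3,-0.001,-0.004,0.05,0],[0.3,-0.001,-0.004,0.075,0],[0.3,-0.001,-0.004,0.09,0],[0.3,-0.001,-0.004,0.096,0],[0.3,-0.001,-0.004,0.096,0],[0.3,-0.001,-0.004,0.096,0]]'>/dev/null; python3 go.py 0.633 -0.0725 0.004 0
python3 -m pendant '[[0.8,0,0,0,0],[0.8,0,0,0,0],[0.8,0,0,0,0],[0.8,0,0,0,0],[0.8,0,0,0,0],[0.8,0,0,0,0]]' 40 >/dev/null;python3 go.py
python3 -m pendant '[[0.8,0,0,-0.03,0],[0.8,0,0,-0.07,0],[0.8,0,0,-0.096,0],[0.8,0,0,-0.096,0],[0.8,0,0,-0.096,0]]' >/dev/null;python3 go.py 0.4426 0.29 0.1 0.7
```

```text
t 6.58 tcp [ 0.6333 -0.0724  0.0053] yaw -0.27 w 0.0597 F [ 0.2 -0.4  0.3] tilt [0.011  0.0067] q7 -8.0
shift [-0.0004  0.0001  0.0013] turn -0.3
t 7.08 tcp [ 0.634  -0.0724  0.0067] yaw -0.27 w 0.0264 F [-2.6 -0.7 11.8] tilt [0.0128 0.0066] q7 -8.0
t 7.5 tcp [ 0.6334 -0.0732  0.1045] yaw -0.28 w 0.0261 F [-1.   0.7 -0.9] tilt [0.0156 0.0063] q7 -7.0
shift [-0.1927 -0.3623  0.0038] turn -1.0
```

```bash
python3 -m pendant '[[0.8,-0.02,-0.04,0.004,0],[0.8,-0.04,-0.08,0.004,-1],[0.8,-0.06,-0.12,0.004,-1],[0.8,-0.08,-0.16,0.004,-1],[0.8,-0.1,-0.2,0.004,-1],[0.8,-0.12,-0.23,0.004,-1],[0.8,-0.14,-0.26,0.004,-1],[0.8,-0.155,-0.29,0.004,-1],[0.8,-0.165,-0.31,0.004,-1],[0.8,-0.17,-0.32,0.004,-1]]' >/dev/null;python3 go.py 0.4426 0.29 0.1 0.7
python3 -m pendant '[[0.8,-0.012,-0.02,0,0],[0.8,-0.02,-0.035,0,0],[0.8,-0.023,-0.042,0,0],[0.8,-0.023,-0.042,0,0],[0.8,-0.023,-0.042,0,0],[0.8,-0.023,-0.042,0,0]]' >/dev/null;python3 go.py 0.4426 0.29 0.0092 0.7
```

```text
t 8.33 tcp [0.463  0.2508 0.0994] yaw 0.94 w 0.0264 F [-0.4 -0.3  0.2] tilt [0.0142 0.0069] q7 -39.0
shift [-0.0197 -0.0396 -0.0006] turn 0.2
t 8.83 tcp [0.4401 0.2909 0.0992] yaw 0.84 w 0.0265 F [ 0.   0.2 -0.2] tilt [0.0144 0.0061] q7 -43.0
shift [0.0012 0.0015 0.09  ] turn 0.1
```

```bash
python3 -m pendant '[[0.8,0.001,0.001,0.03,0],[0.8,0.001,0.001,0.06,0],[0.8,0.001,0.001,0.08,0],[0.8,0.001,0.001,0.087,0],[0.8,0.001,0.001,0.09,0],[0.8,0.001,0.001,0.0905,0],[0.8,0.001,0.001,0.0905,0],[0.8,0.001,0.001,0.0905,0]]'>/dev/null; python3 go.py 
python3 -m pendant '[[0.45,0,0,0,0],[0.45,0,0,0,0],[0.45,0,0,0,0],[0.45,0,0,0,0]]' >/dev/null;python3 go.py
python3 -m pendant '[[0.45,0,0,-0.03,0],[0.45,0,0,-0.065,0],[0.45,0,0,-0.09,0],[0.45,0,0,-0.1,0],[0.45,0,0,-0.1,0],[0.45,0,0,-0.1,0],[0.45,0,0,-0.1,0]]' >/dev/null;python3 go.py 0.46 0.05 0.15 -43.2
```

```text
t 9.5 tcp [0.4431 0.2896 0.0097] yaw 0.77 w 0.0263 F [-1.3 -0.9  5.2] tilt [0.015  0.0059] q7 -43.0
t 9.83 tcp [0.4433 0.2896 0.0098] yaw 0.76 w 0.0466 F [-0.2 -0.3  0.5] tilt [0.0153 0.006 ] q7 -43.0
t 10.42 tcp [0.4414 0.2888 0.1088] yaw 0.77 w 0.047 F [ 0.3 -0.8 -0.9] tilt [0.0141 0.0052] q7 -43.0
shift [ 0.016   0.2388 -0.0422] turn 44.0
```

```bash
python3 -m pendant '[[0.3,0,0.03,-0.01,5],[0.3,0,0.07,-0.01,12],[0.3,0,0.11,-0.01,18],[0.3,0,0.15,-0.01,25],[0.3,0,0.19,-0.01,32],[0.3,0,0.23,-0.01,38],[0.3,0,0.27,-0.01,44],[0.3,0,0.3,-0.01,44],[0.3,0,0.32,-0.01,44],[0.3,0,0.33,-0.01,44]]' >/dev/null;python3 go.py 0.439 -0.124 0.1 -43.2
```

```text
t 11.25 tcp [ 0.4451 -0.0441  0.1161] yaw -43.42 w 0.0597 F [ 0.2 -0.   0.4] tilt [0.0124 0.0043] q7 -42.0
shift [0.0504 0.0625 0.0157] turn -0.2
```

```bash
python3 -m pendant '[[0.3,0.015,0.02,0.005,0],[0.3,0.03,0.04,0.015,0],[0.3,0.045,0.055,0.015,0],[0.3,0.05,0.062,0.016,0],[0.3,0.05,0.0625,0.016,0],[0.3,0.05,0.0625,0.016,0],[0.3,0.05,0.0625,0.016,0]]' >/dev/null;python3 go.py 0.439 -0.124 0.004 -43.2
python3 -c "
from h import *
f=grab_frame('side');cv2.imwrite('pics/p2.png',bright(crop(f,250,140,130,97,6)))"
```

```text
t 11.83 tcp [ 0.4389 -0.1223  0.0996] yaw -43.32 w 0.0595 F [ 0.1  0.6 -0.1] tilt [0.0123 0.005 ] q7 -35.0
shift [0.0008 0.0023 0.0956] turn -0.1
```

View pics/p2.png

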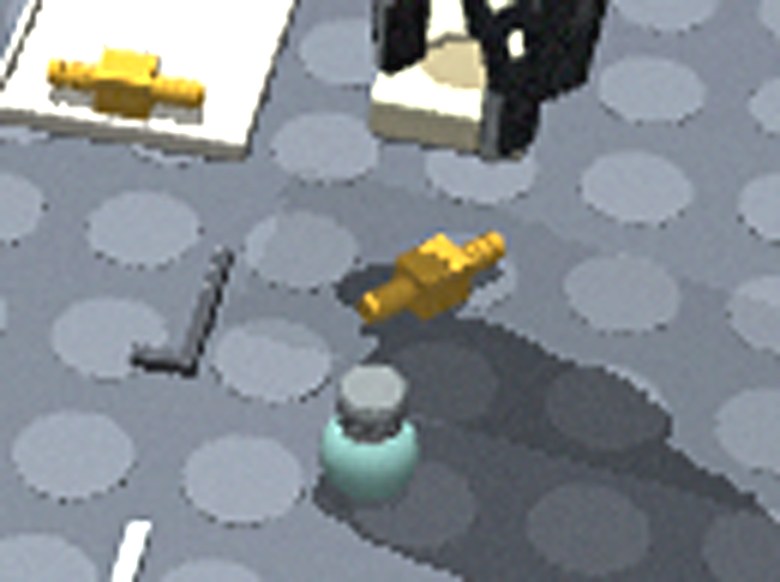

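```bash
python3 -m pendant '[[0.3,0.001,0.002,0.02,0],[0.3,0.001,0.002,0.05,0],[0.3,0.001,0.002,0.075,0],[0.3,0.001,0.002,0.09,0],[0.3,0.001,0.002,0.0955,0],[0.3,0.001,0.002,0.0955,0],[0.3,0.001,0.002,0.0955,0]]'>/dev/null; python3 go.py 0.439 -0.124 0.004 
python3 -m pendant '[[0.9,0,0,0,0],[0.9,0,0,0,0],[0.9,0,0,0,0],[0.9,0,0,0,0],[0.9,0,0,0,0],[0.9,0,0,0,0],[0.9,0,0,0,0]]' 60 >/dev/null;python3 go.py
python3 -m pendant '[[0.9,0,0,-0.03,0],[0.9,0,0,-0.07,0],[0.9,0,0,-0.09,0],[0.9,0,0,-0.096,0],[0.9,0,0,-0.096,0],[0.9,0,0,-0.096,0],[0.9,0,0,-0.096,0]]' >/dev/null;python3 go.py 0.5903 -0.297 0.1 -92.4
```

```text
t 12.47 tcp [ 0.4397 -0.1236  0.0048] yaw -43.27 w 0.0599 F [-0.  -0.   0.5] tilt [0.0127 0.0049] q7 -35.0
shift [-0.0002  0.0008  0.0008] turn 
t 13.05 tcp [ 0.44   -0.1236  0.0057] yaw -43.27 w 0.0208 F [-0.6  0.  17.2] tilt [0.014  0.0047] q7 -35.0
t 13.63 tcp [ 0.4383 -0.1239  0.1007] yaw -43.26 w 0.0204 F [ 0.4  0.5 -0.6] tilt [0.0126 0.005 ] q7 -35.0
shift [0.2293 0.0219 0.0018] turn 49.1
```

```bash
python3 -m pendant '[[0.9,0.03,0.003,0,7],[0.9,0.07,0.006,0,14],[0.9,0.1,0.01,0,21],[0.9,0.13,0.012,0,28],[0.9,0.16,0.015,0,35],[0.9,0.19,0.018,0,42],[0.9,0.21,0.02,0,49],[0.9,0.225,0.0215,0,49.1],[0.9,0.229,0.022,0,49.1],[0.9,0.229,0.022,0,49.1]]' >/dev/null;python3 -m pendant '[[0.9,0,0,0,0],[0.9,0,0,0,0],[0.9,0,0,0,0]]' >/dev/null;python3 go.py 0.5903 -0.297 0.0085 -92.4
```

```text
t 14.72 tcp [ 0.5892 -0.2965  0.0998] yaw -92.31 w 0.0209 F [-0.4  0.1 -1.1] tilt [0.0101 0.0059] q7 -59.0
shift [ 0.001  -0.0002  0.0913] turn 0.1
```

```bash
python3 -m pendant '[[0.9,0.001,0,0.03,0],[0.9,0.001,0,0.06,0],[0.9,0.001,0,0.08,0],[0.9,0.001,0,0.087,0],[0.9,0.001,0,0.0905,0],[0.9,0.001,0,0.0913,0],[0.9,0.001,0,0.0913,0],[0.9,0.001,0,0.0913,0]]'>/dev/null; python3 go.py 
python3 -m pendant '[[0.45,0,0,0,0],[0.45,0,0,0,0],[0.45,0,0,0,0],[0.45,0,0,0,0],[0.45,0,0,0,0]]' >/dev/null;python3 go.py
python3 -m pendant '[[0.45,0,0,-0.03,0],[0.45,0,0,-0.065,0],[0.45,0,0,-0.09,0],[0.45,0,0,-0.1,0],[0.45,0,0,-0.1,0],[0.45,0,0,-0.1,0],[0.45,0,0,-0.1,0]]' >/dev/null;python3 go.py 0.55 -0.011 0.13 0
```

```text
t 15.38 tcp [ 0.5906 -0.2972  0.0096] yaw -92.29 w 0.0205 F [ 0.3 -0.7 -1.6] tilt [0.0115 0.0051] q7 -58.0
t 15.8 tcp [ 0.5906 -0.2972  0.0097] yaw -92.29 w 0.047 F [-0.2  0.8  0. ] tilt [0.0116 0.0051] q7 -58.0
t 16.38 tcp [ 0.5891 -0.2974  0.1085] yaw -92.29 w 0.0467 F [-0.2 -0.4  0.2] tilt [0.0101 0.0059] q7 -59.0
shift [-0.2848  0.0503 -0.0202] turn -92.3
```

```bash
python3 -m pendant '[[0.45,-0.03,0.005,-0.01,-7],[0.45,-0.06,0.01,-0.02,-14],[0.45,-0.09,0.015,-0.02,-21],[0.45,-0.11,0.02,-0.02,-28],[0.45,-0.13,0.03,-0.02,-35],[0.45,-0.15,0.035,-0.02,-42],[0.45,-0.17,0.04,-0.02,-49],[0.45,-0.17,0.04,-0.02,-56],[0.45,-0.17,0.04,-0.02,-63],[0.45,-0.17,0.04,-0.02,-70]]' >/dev/null
python3 -m pendant '[[0.45,0,0,0,-7],[0.45,0,0,0,-14],[0.45,0,0,0,-21],[0.45,0,0,0,-22],[0.45,0,0,0,-22],[0.45,0,0,0,-22]]' >/dev/null;python3 go.py 0.451 -0.011 0.1 0
python3 -c "
from h import *
f=grab_frame('top');np.save('top1.npy',f,allow_pickle=True)
a=np.hstack([crop(f,95,150,100,150,4),crop(f,378,150,100,150,4)])
g=grab_frame('side');np.save('side1.npy',g,allow_pickle=True)
cv2.imwrite('pics/p3.png',a);cv2.imwrite('pics/p4.png',bright(crop(g,160,110,200,150,4)))"
```

```text
t 17.72 tcp [ 0.5551 -0.1255  0.1275] yaw -0.14 w 0.0471 F [ 0.6 -0.4  0.3] tilt [0.0077 0.0069] q7 -5.0
shift [-0.1046 -0.114   0.0275] turn -0.1
```

View pics/p3.png

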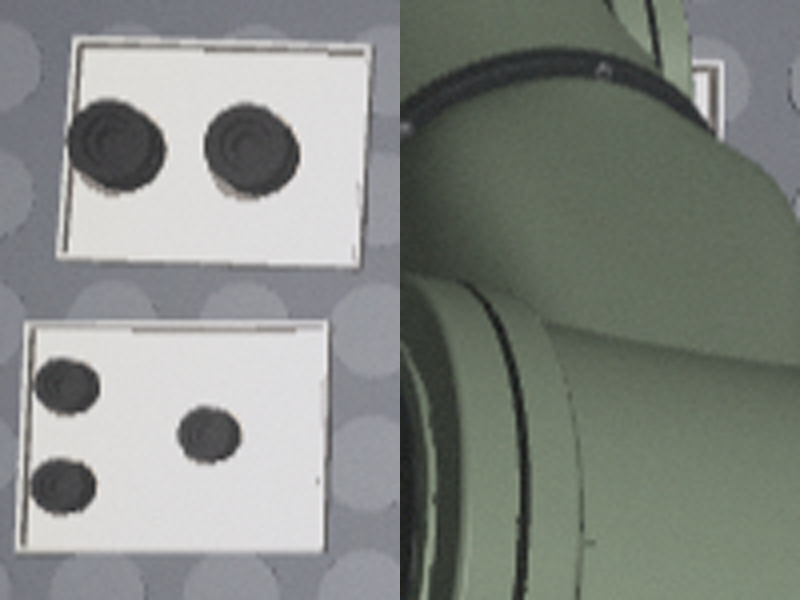

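View pics/p4.png

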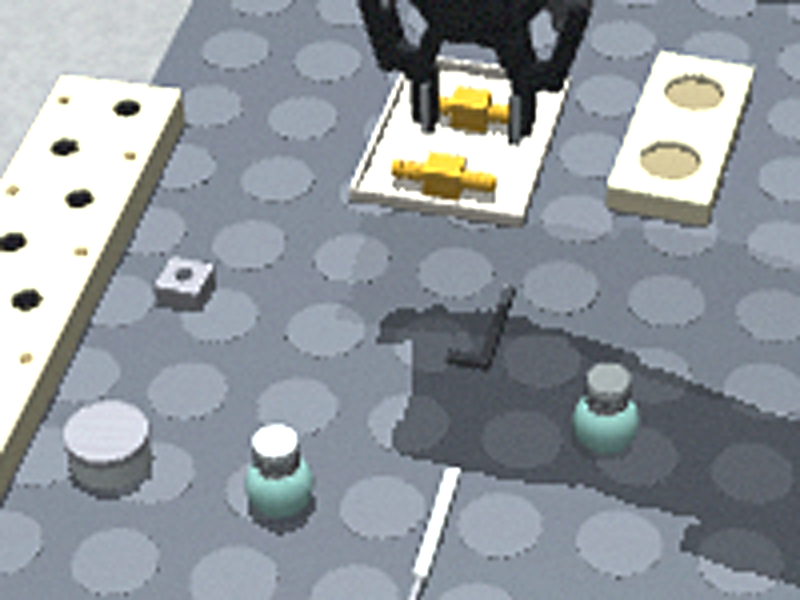

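```bash
python3 -m pendant '[[0.45,-0.025,-0.03,0,0],[0.45,-0.05,-0.055,0,0],[0.45,-0.075,-0.08,0,0],[0.45,-0.095,-0.1,0,0],[0.45,-0.103,-0.112,0,0],[0.45,-0.1046,-0.114,0,0],[0.45,-0.1046,-0.114,0,0],[0.45,-0.1046,-0.114,0,0],[0.45,-0.1046,-0.114,0,0]]' 20 >/dev/null
python3 go.py 0.451 -0.0107 0.038 0
```

```text
t 18.57 tcp [ 0.4513 -0.0122  0.1276] yaw -0.17 w 0.0469 F [0.5 0.9 0.1] tilt [0.0085 0.0063] q7 -18.0
shift [-0.0011 -0.0009  0.0896] turn -0.2
```

```bash
python3 -m pendant '[[0.45,-0.001,-0.001,0.02,0],[0.45,-0.001,-0.001,0.045,0],[0.45,-0.001,-0.001,0.065,0],[0.45,-0.001,-0.001,0.08,0],[0.45,-0.001,-0.001,0.088,0],[0.45,-0.001,-0.001,0.09,0],[0.45,-0.001,-0.001,0.09,0],[0.45,-0.001,-0.001,0.09,0],[0.45,-0.001,-0.001,0.09,0]]' >/dev/null
python3 go.py 0.451 -0.0107 0.038 0;python3 -c "
from h import *
f=grab_frame('side');cv2.imwrite('pics/p5.png',bright(crop(f,270,170,80,60,8)))"
```

```text
t 19.32 tcp [ 0.4515 -0.0108  0.0384] yaw -0.19 w 0.0465 F [ 0.2 -1.3 -0.2] tilt [0.0097 0.0063] q7 -21.0
shift [-0.0005 -0.0001  0.0004] turn -0.2
```

View pics/p5.png

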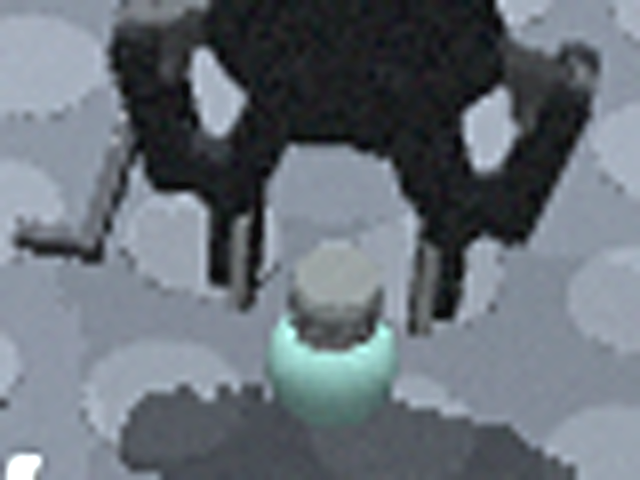

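```bash
python3 -m pendant '[[0.55,0,0,0,0],[0.6,0,0,0,0],[0.65,0,0,0,0],[0.7,0,0,0,0],[0.75,0,0,0,0],[0.8,0,0,0,0],[0.8,0,0,0,0],[0.8,0,0,0,0]]' 25 >/dev/null;python3 go.py
python3 -m pendant '[[0.8,0,0,-0.02,0],[0.8,0,0,-0.045,0],[0.8,0,0,-0.07,0],[0.8,0,0,-0.085,0],[0.8,0,0,-0.092,0],[0.8,0,0,-0.092,0],[0.8,0,0,-0.092,0],[0.8,0,0,-0.092,0]]' >/dev/null;python3 go.py 0.437 -0.343 0.13 -5
```

```text
t 20.03 tcp [ 0.4515 -0.0107  0.0385] yaw -0.19 w 0.0249 F [-1.3 -0.4  7.2] tilt [0.0099 0.0063] q7 -21.0
t 20.7 tcp [ 0.4503 -0.0113  0.1295] yaw -0.18 w 0.0248 F [ 0.3 -0.9 -0.6] tilt [0.0086 0.0062] q7 -19.0
shift [-0.0122  0.3317 -0.0026] turn 4.8
```

```bash
python3 -m pendant '[[0.8,-0.001,0.02,0,1],[0.8,-0.002,0.05,0,2],[0.8,-0.003,0.08,0,3],[0.8,-0.004,0.11,0,4],[0.8,-0.005,0.14,0,4.8],[0.8,-0.006,0.17,0,4.8],[0.8,-0.007,0.2,0,4.8],[0.8,-0.008,0.22,0,4.8],[0.8,-0.009,0.23,0,4.8],[0.8,-0.009,0.23,0,4.8]]' >/dev/null;python3 go.py 0.437 -0.343 0.13 -5
```

```text
t 21.53 tcp [ 0.4397 -0.2429  0.1269] yaw -5.14 w 0.0246 F [ 0.5 -0.5 -0.6] tilt [0.0071 0.0064] q7 1.0
shift [ 0.0063  0.0999 -0.0037] turn -0.1
```

```bash
python3 -m pendant '[[0.8,0.001,0.02,-0.003,0],[0.8,0.003,0.045,-0.003,0],[0.8,0.005,0.07,-0.003,0],[0.8,0.006,0.088,-0.003,0],[0.8,0.006,0.097,-0.003,0],[0.8,0.006,0.1,-0.003,0],[0.8,0.006,0.1,-0.003,0],[0.8,0.006,0.1,-0.003,0],[0.8,0.006,0.1,-0.003,0]]' >/dev/null;python3 go.py 0.437 -0.343 0.055 -5
```

```text
t 22.28 tcp [ 0.4372 -0.3416  0.1293] yaw -5.03 w 0.0248 F [ 1.1 -0.8 -0.8] tilt [0.0071 0.0069] q7 12.0
shift [-0.0005  0.0019  0.0743] turn -0.0
```

```bash
python3 -m pendant '[[0.8,0,0.001,0.015,0],[0.8,0,0.001,0.035,0],[0.8,0,0.002,0.052,0],[0.8,0,0.002,0.065,0],[0.8,0,0.002,0.072,0],[0.8,0,0.002,0.074,0],[0.8,0,0.002,0.074,0],[0.8,0,0.002,0.074,0],[0.8,0,0.002,0.074,0]]' >/dev/null;python3 go.py 0.437 -0.343 0.0525 -5
python3 -c "
from h import *
f=grab_frame('side');cv2.imwrite('pics/p6.png',bright(crop(f,285,110,80,60,8)))"
```

```text
t 23.03 tcp [ 0.4379 -0.3432  0.0561] yaw -5.04 w 0.0248 F [ 0.3 -0.5 -1. ] tilt [0.008  0.0063] q7 9.0
shift [-0.0009 -0.0001  0.0035] turn -0.0
```

View pics/p6.png

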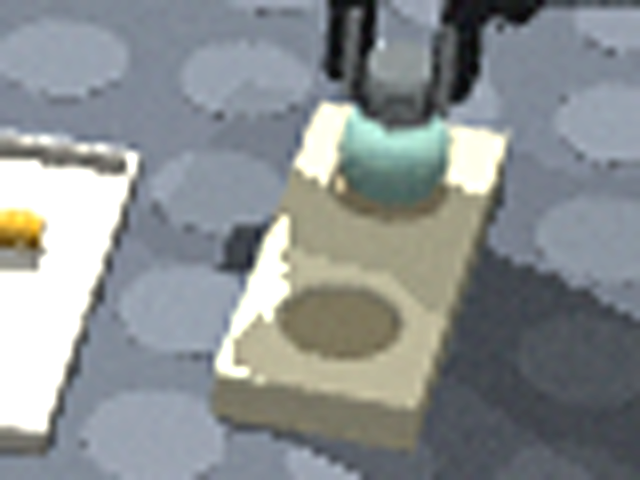

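```bash
python3 -m pendant '[[0.8,-0.001,0,0.001,0],[0.8,-0.001,0,0.002,0],[0.8,-0.001,0,0.003,0],[0.8,-0.001,0,0.003,0],[0.8,-0.001,0,0.003,0]]' >/dev/null;python3 go.py
python3 -m pendant '[[0.8,0,0,0.001,0],[0.8,0,0,0.001,0],[0.8,0,0,0.001,0]]' >/dev/null;python3 go.py
```

```text
t 23.5 tcp [ 0.4368 -0.3432  0.0529] yaw -5.04 w 0.0246 F [-0.5  1.2 -0.7] tilt [0.0078 0.0064] q7 9.0
t 23.75 tcp [ 0.4369 -0.3433  0.0525] yaw -5.05 w 0.0248 F [-3.2  0.5 12.9] tilt [0.0083 0.0058] q7 9.0
```

```bash
python3 -m pendant '[[0.8,0,0,-0.0002,0],[0.8,0,0,-0.0002,0]]' >/dev/null;python3 go.py
python3 -m pendant '[[0.7,0,0,-0.0002,0],[0.65,0,0,-0.0002,0],[0.6,0,0,-0.0002,0],[0.55,0,0,-0.0002,0],[0.45,0,0,-0.0002,0],[0.45,0,0,-0.0002,0],[0.45,0,0,-0.0002,0]]' >/dev/null;python3 go.py
python3 -m pendant '[[0.45,0,0,-0.015,0],[0.45,0,0,-0.035,0],[0.45,0,0,-0.06,0],[0.45,0,0,-0.08,0],[0.45,0,0,-0.08,0],[0.45,0,0,-0.08,0],[0.45,0,0,-0.08,0]]' >/dev/null;python3 go.py 0.6287 0.076 0.13 0
```

```text
t 23.92 tcp [ 0.437  -0.3434  0.0528] yaw -5.05 w 0.0248 F [-0.1 -0.5 -0.7] tilt [0.0085 0.0056] q7 9.0
t 24.5 tcp [ 0.437  -0.3434  0.053 ] yaw -5.05 w 0.0469 F [-0.3  0.2 -0.3] tilt [0.0085 0.0057] q7 9.0
t 25.08 tcp [ 0.4361 -0.3437  0.1325] yaw -5.05 w 0.0466 F [ 0.4 -0.5  0.9] tilt [0.008 0.006] q7 12.0
shift [ 0.1549 -0.435   0.0065] turn -5.0
```

```bash
python3 -m pendant '[[0.45,0.01,-0.03,0,0],[0.45,0.025,-0.065,0,-1],[0.45,0.04,-0.1,0,-2],[0.45,0.05,-0.135,0,-3],[0.45,0.065,-0.17,0,-4],[0.45,0.075,-0.205,0,-5],[0.45,0.085,-0.24,0,-5],[0.45,0.095,-0.265,0,-5],[0.45,0.1,-0.28,0,-5],[0.45,0.1,-0.28,0,-5]]' >/dev/null
python3 -c "
from h import *
f=grab_frame('top');np.save('top2.npy',f,allow_pickle=True)"
python3 go.py 0.6287 0.0763 0.13 0
```

```text
t 25.97 tcp [ 0.5603 -0.0719  0.134 ] yaw 0.11 w 0.0467 F [ 0.2 -0.2  0.3] tilt [0.0066 0.0066] q7 -11.0
shift [ 0.0686 -0.1481  0.0054] turn 0.1
```

```bash
python3 -m pendant '[[0.45,0.015,-0.03,0.005,0],[0.45,0.03,-0.065,0.005,0],[0.45,0.045,-0.1,0.005,0],[0.45,0.06,-0.13,0.005,0],[0.45,0.067,-0.145,0.005,0],[0.45,0.0685,-0.148,0.005,0],[0.45,0.0685,-0.148,0.005,0],[0.45,0.0685,-0.148,0.005,0],[0.45,0.0685,-0.148,0.005,0]]' >/dev/null
python3 go.py 0.6287 0.0763 0.038 0
```

```text
t 26.72 tcp [0.6283 0.0741 0.1302] yaw -0.01 w 0.047 F [-0.3  0.  -0.2] tilt [0.0061 0.0055] q7 -21.0
shift [-0.0001 -0.0017  0.0923] turn -0.0
```

```bash
python3 -m pendant '[[0.45,0,-0.001,0.02,0],[0.45,0,-0.001,0.045,0],[0.45,0,-0.002,0.065,0],[0.45,0,-0.002,0.08,0],[0.45,0,-0.002,0.089,0],[0.45,0,-0.002,0.092,0],[0.45,0,-0.002,0.0925,0],[0.45,0,-0.002,0.0925,0],[0.45,0,-0.002,0.0925,0]]' >/dev/null
python3 go.py 0.6287 0.0763 0.038 0;python3 -c "
from h import *
f=grab_frame('side');cv2.imwrite('pics/p7.png',bright(np.hstack([crop(f,185,195,70,75,5),crop(f,280,100,80,75,5)])))"
```

```text
t 27.47 tcp [0.6293 0.0765 0.0387] yaw -0.02 w 0.0471 F [0.5 0.2 0.4] tilt [0.0074 0.0056] q7 -22.0
shift [-0.0006  0.0002  0.0007] turn -0.0
```

View pics/p7.png

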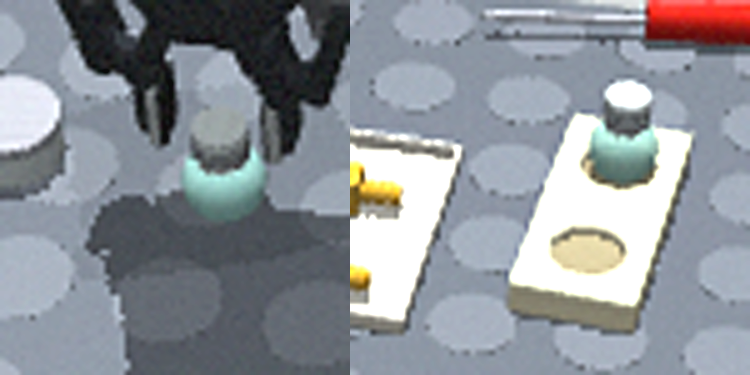

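```bash
python3 -m pendant '[[0.55,0,0,0,0],[0.6,0,0,0,0],[0.65,0,0,0,0],[0.7,0,0,0,0],[0.75,0,0,0,0],[0.8,0,0,0,0],[0.8,0,0,0,0],[0.8,0,0,0,0]]' 25 >/dev/null;python3 go.py
python3 -m pendant '[[0.8,0,0,-0.02,0],[0.8,0,0,-0.045,0],[0.8,0,0,-0.07,0],[0.8,0,0,-0.085,0],[0.8,0,0,-0.092,0],[0.8,0,0,-0.092,0],[0.8,0,0,-0.092,0],[0.8,0,0,-0.092,0]]' >/dev/null;python3 go.py 0.444 -0.2633 0.13 -5
```

```text
t 28.18 tcp [0.6294 0.0766 0.039 ] yaw -0.02 w 0.0249 F [-1.3 -0.   5.5] tilt [0.0078 0.0056] q7 -22.0
t 28.85 tcp [0.6282 0.076  0.1297] yaw -0.01 w 0.0248 F [ 0.6  0.5 -1.2] tilt [0.006  0.0053] q7 -21.0
shift [-0.1841  0.3393 -0.0033] turn 5.0
```

```bash
python3 -m pendant '[[0.8,-0.01,0.02,0,1],[0.8,-0.025,0.045,0,2],[0.8,-0.04,0.075,-0.001,3],[0.8,-0.057,0.105,-0.001,4],[0.8,-0.073,0.135,-0.002,5],[0.8,-0.09,0.165,-0.002,5],[0.8,-0.105,0.195,-0.003,5],[0.8,-0.117,0.215,-0.003,5],[0.8,-0.122,0.225,-0.003,5],[0.8,-0.122,0.225,-0.003,5]]' >/dev/null;python3 go.py 0.444 -0.2633 0.13 -5
```

```text
t 29.68 tcp [ 0.5049 -0.1512  0.13  ] yaw -5.19 w 0.0248 F [-0.3 -0.5 -0.8] tilt [0.0043 0.0049] q7 -8.0
shift [-0.0505  0.1171 -0.0008] turn -0.2
```

```bash
python3 -m pendant '[[0.8,-0.008,0.02,0,0],[0.8,-0.02,0.045,0,0],[0.8,-0.032,0.075,0,0],[0.8,-0.043,0.1,0,0],[0.8,-0.049,0.113,0,0],[0.8,-0.0505,0.117,0,0],[0.8,-0.0505,0.117,0,0],[0.8,-0.0505,0.117,0,0],[0.8,-0.0505,0.117,0,0]]' >/dev/null;python3 go.py 0.444 -0.2633 0.055 -5
```

```text
t 30.43 tcp [ 0.445  -0.2616  0.1291] yaw -5.07 w 0.0246 F [ 0.2 -0.4  0.5] tilt [0.0047 0.0056] q7 3.0
shift [-0.0012  0.0022  0.0741] turn -0.1
```

```bash
python3 -m pendant '[[0.8,-0.001,0.001,0.015,0],[0.8,-0.001,0.001,0.035,0],[0.8,-0.001,0.002,0.052,0],[0.8,-0.001,0.002,0.065,0],[0.8,-0.001,0.002,0.072,0],[0.8,-0.001,0.002,0.0735,0],[0.8,-0.001,0.002,0.0735,0],[0.8,-0.001,0.002,0.0735,0],[0.8,-0.001,0.002,0.0735,0]]' >/dev/null;python3 go.py 0.444 -0.2633 0.053 -5
```

```text
t 31.18 tcp [ 0.4445 -0.2631  0.0563] yaw -5.06 w 0.025 F [ 0.2 -0.6  0.4] tilt [0.0056 0.0052] q7 0.0
shift [-0.0005  0.0003  0.0033] turn -0.1
```

Contact is expected near TCP z = 0.053; lowering gently with half-millimetre steps.

```bash
python3 -m pendant '[[0.8,0,0,0.001,0],[0.8,0,0,0.002,0],[0.8,0,0,0.0027,0],[0.8,0,0,0.0027,0],[0.8,0,0,0.0027,0]]' >/dev/null;python3 go.py
python3 -m pendant '[[0.8,0,0,0.0003,0],[0.8,0,0,0.0003,0],[0.8,0,0,0.0003,0]]' >/dev/null;python3 go.py
```

```text
t 31.6 tcp [ 0.4446 -0.2631  0.0536] yaw -5.06 w 0.025 F [ 0.3 -0.7 -0.9] tilt [0.0056 0.0052] q7 0.0
t 31.85 tcp [ 0.4445 -0.2631  0.0533] yaw -5.07 w 0.0246 F [ 0.7  0.7 -1.1] tilt [0.0056 0.0052] q7 0.0
```

```bash
python3 -m pendant '[[0.8,0,0,0.0003,0],[0.8,0,0,0.0003,0],[0.8,0,0,0.0003,0]]' >/dev/null;python3 go.py
```

```text
t 32.1 tcp [ 0.4446 -0.2631  0.053 ] yaw -5.07 w 0.0252 F [-0.2 -0.5 -0.4] tilt [0.0056 0.0052] q7 -0.0
```

```bash
python3 -m pendant '[[0.8,0,0,0.0002,0],[0.8,0,0,0.0002,0],[0.8,0,0,0.0002,0]]' >/dev/null;python3 go.py
python3 -m pendant '[[0.7,0,0,0,0],[0.65,0,0,0,0],[0.6,0,0,0,0],[0.55,0,0,0,0],[0.45,0,0,0,0],[0.45,0,0,0,0],[0.45,0,0,0,0]]' >/dev/null;python3 go.py
python3 -m pendant '[[0.45,0,0,-0.015,0],[0.45,0,0,-0.035,0],[0.45,0,0,-0.06,0],[0.45,0,0,-0.08,0],[0.45,0,0,-0.08,0],[0.45,0,0,-0.08,0],[0.45,0,0,-0.08,0]]' >/dev/null;python3 go.py 0.5 0.05 0.2 0
```

```text
t 32.35 tcp [ 0.4446 -0.2631  0.053 ] yaw -5.06 w 0.0245 F [-1.1 -0.2  5.1] tilt [0.0058 0.005 ] q7 -0.0
t 32.93 tcp [ 0.4446 -0.2631  0.0529] yaw -5.07 w 0.0469 F [ 0.5 -0.1  0.3] tilt [0.0057 0.0051] q7 -0.0
t 33.52 tcp [ 0.4439 -0.2635  0.1324] yaw -5.07 w 0.0474 F [-0.2  0.5 -0.1] tilt [0.0052 0.0052] q7 3.0
shift [ 0.0285 -0.3176 -0.0656] turn -5.1
```

Touch at 5 N, released and clear. Move the arm away and take a final look.

```bash
python3 -m pendant '[[0.45,0.005,-0.03,-0.04,0],[0.45,0.01,-0.065,-0.065,0],[0.45,0.015,-0.1,-0.065,0],[0.45,0.02,-0.135,-0.065,0],[0.45,0.025,-0.17,-0.065,0],[0.45,0.028,-0.2,-0.065,0],[0.45,0.028,-0.23,-0.065,0],[0.45,0.028,-0.25,-0.065,0],[0.45,0.028,-0.26,-0.065,0],[0.45,0.028,-0.26,-0.065,0]]' >/dev/null
python3 -m pendant '[[0.45,0,0,0,0],[0.45,0,0,0,0],[0.45,0,0,0,0],[0.45,0,0,0,0]]' >/dev/null; python3 go.py; python3 -c "
from h import *
g=grab_frame('side');f=grab_frame('top')
cv2.imwrite('pics/p8.png',np.vstack([np.hstack([bright(crop(g,235,115,125,70,3)),bright(crop(g,170,265,140,70,3))]),cv2.resize(f['frame'][130:300,90:490,::-1],(795,338),interpolation=cv2.INTER_CUBIC)]))"
```

```text
t 34.68 tcp [ 0.4943 -0.0063  0.1982] yaw -4.98 w 0.047 F [-0.9 -0.  -0.7] tilt [0.004  0.0056] q7 -22.0
```

View pics/p8.png

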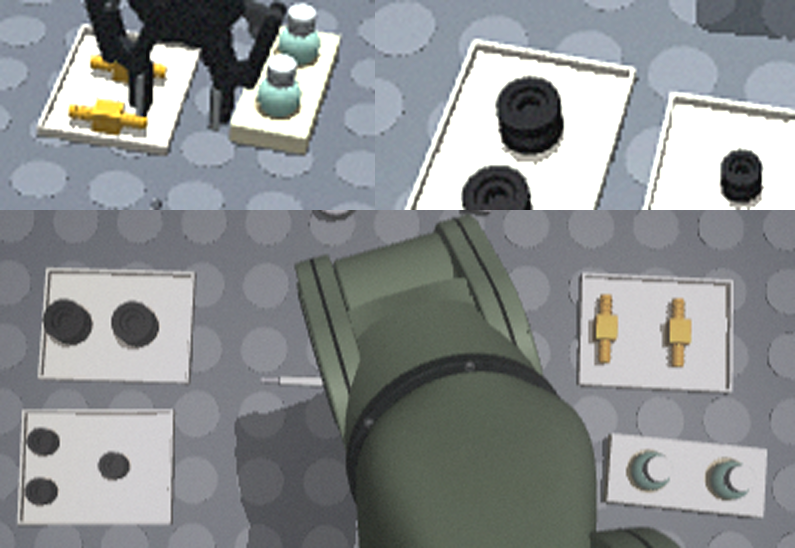

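```bash
python3 -c "
from bench import *
print(sign_off())"
```

```text
the job is handed in; nothing more can be done
None
```

All five parts are sorted and the job is handed in at about 35 s, against the 106 s limit.

- **Grommets:** each one was placed in the tray holding its size. The last pictures show both lying flat and clear of the samples.
- **Coupler:** it lies parallel to the sample in the coupler tray. I turned the jaws to the tray's measured angle of about −2.4°.
- **Globes:** both stand upright, one in each pocket of the nest. They were lifted by the collar at 25 N and lowered to contact before release.

At the end the gripper was open, about 0.2 m up and touching nothing.

Two things were less than ideal:
- **First globe (globe_b):** the last 1 mm step pressed it on the pocket floor with about 13 N for a moment. I backed off to about zero before letting go. For globe_a I used smaller steps, and the touch was about 5 N.
- **Large grommet:** it showed no contact force before release, so it probably dropped 1–2 mm or less onto the tray floor. The coupler showed none either and may have settled by a similar amount.

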